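# Clamp the rubber last with the indexing lever

### The arm

A 6-joint arm with a two-finger parallel gripper is mounted at the origin on the work surface. World frame = base frame: x ahead of the robot, y to its left, z up, the work surface at z = 0. Lengths are in m, angles in rad, forces in N, time in s.
With the tool pointing down it reaches from about 0.3 to 0.775 m from the base axis. Payload 14.6 kg.
Tool frame: the origin (TCP) lies between the finger pads; the fingertips stand 17 mm ahead of it and the grasp point (between the pads) lies 2 mm behind it; z points along the fingers, y is the direction in which the jaws open and shut (so a half turn about z gives the same grasp; the last joint's range is limited). The gripper opens to 85 mm and grips with 20 to 120 N. Pads are 22 mm wide; open, the fingers measure 114 mm over their backs; the gripper's body (76 mm by 85 mm) begins 54 mm behind the grasp point. The pads swing forward as they close: fully open they stand 13 mm farther back than shut.
Start: joints at [1.241, 0.3, 1.521, -0, 1.321, -0.067], TCP at [0.143, 0.531, 0.248] pointing down, gripper open.
Joint ranges: [-3.03, 3.03], [-0.79, 2.21], [0.23, 2.52], [-1.04, 4.18], [0, 3.07], [-2.55, 2.55]. Speed limits (rad/s): [2.22, 2.22, 2.57, 3.14, 3.14, 3.14].

### API

Orientations are given as [roll, pitch, yaw] about the fixed x, y, z axes, in that order (R = Rz(yaw) Ry(pitch) Rx(roll)).
In Python, from station import manip gives the robot as it stands. The module is installed in compiled form; this text tells all that it offers.
- The arm moves only by the tool play_rows, never from a script. Its argument "deltas" is a list of rows, each a list of 7 numbers: the turn, a rotation vector about the world's x, y, z in rad, then the shift along the world's x, y, z in m, then the opening, from 0 (shut) to 1 (fully open). In form: [[ax, ay, az, dx, dy, dz, claw], ...]. A call has 1 to 8 rows; each row is the pose to reach, as a shift and turn from the pose commanded when the call began; what a row does not reach only later rows make up. A row lasts 1/8 s, in which the tool goes at most 62.5 mm and 10.7 degrees, less where a joint would pass 70% of its speed; a pose out of reach is approached as far as the arm can. A call with a gripper value outside its range is refused whole. The fingers move at their own pace and stop on an object; "force" is the grip in N (left out, the last holds). Time passes only in rows, so rows that repeat a pose let the fingers close. It gives the time, the measured TCP pose, the force and the opening at its end, in the units of the state.
- manip.get_obs(): the state, without advancing time (a new reading comes with each control period).
- manip.get_image(name): name is "scene" or "top" or "wrist"; returns a dict with "image" (480x640x3 uint8, red, green, blue), "mtx" (3x3 intrinsics, pixels), "cam_to_world" (4x4, takes a point from camera to world coordinates). Camera axes: x right, y up, looking along -z (the intrinsics and any distortion apply to the point x, -y, -z); pixel columns grow to the right and rows downward; lengths in m; the calibration is good to about 2 mm. A picture is of the moment at which its call begins. There is no depth.
- manip.job_done(): hands the job in, once; it reports no verdict.
Trained networks look in the newest picture that a camera, given by its name, has taken for a name from the list of things; names that differ only in an ending like _2 or _b are one class to them, and where a whole thing is asked for, a point or a joint stands for the part that bears it (a point fixed in the world has none). Each returns a list of dicts, best first, with "conf" (0 to 1); they miss things now and then, are a little off and sometimes report something else, mostly with a low value. They report only what shows in the picture. A call takes as long as a camera call.
- manip.look_for(camera, target): "location" ([x, y, z] in m, in world coordinates, good to about 4 mm: the middle of the surface that is visible of it).
- manip.spot_point(camera, target): "location" ([x, y, z] in m, in world coordinates, good to about 4 mm: a listed point, or the origin of a listed thing).
The state is a dict: "clock": time; "joints": joint angles; "joint_velocities": joint speeds; "joint_torque": joint torques, N m; "tool_pos": TCP position; "eef_rot": TCP orientation; "contact_force": force on the tool from outside, world axes, zero at the start; "ft_torque": the same for the moment, N m; "grip_width": finger opening in m.
Only numpy, scipy, OpenCV 4.12 (cv2) and the standard library are available. Lean on these libraries where they do the work, as an engineer would, in place of code of your own. Each camera call takes 0.05 s, during which the arm holds its last target. There are 200 camera calls.

### The job

Clamp the grey rubber last in the eyelet setter by turning the ratchet lever clockwise (seen from above). Its stop pin halts the lever before the last is held, so lift the lever off its serrations, swing it back, let it drop in again and carry on turning until it is firm: the push along the swing at the knob has grown by about 3.5 newtons over turning it free, never by more than 6. Do not ram the stop pins, keep off the black push button, leave everything else where it lies, and let go with the lever fully dropped in.

Things in the scene. Friction and masses are not known exactly. Their poses are not given: they have to be found in the camera images.
- setter: white steel eyelet setter, fixed to the bench: base plate 290 x 200 x 18 mm, column at its +x end, arm above with top at 136 mm. Origin on the bench directly below the vertical clamp axis; x runs from the clamp towards the column, z up. The lever, screw, shoe, stop pins, last and button are all on it.
- clamp_axis (a point): point on the clamp's vertical turning axis, at the knob's mid height when the lever is down (187 mm above the bench); axes as the setter's.
- knob_center (a point): centre of the red upright cylindrical knob (22 mm diameter, 46 mm tall) at the end of the black lever, 85 mm from the clamp axis. Lever down: knob from 164 to 210 mm above the bench, lever bar (13 mm thick) under it at 150 to 164 mm. The knob revolves freely on its own upright pin, so it can be held without turning the gripper as the lever swings.
- screw (a joint): turn of the clamp screw, rad, growing clockwise from above (tightening); starts between -0.3 and 0.3. It drives the shoe down 5 mm per rad. Stiff: 0.45 N m of friction holds it where it is left, so turning it free takes about 5.3 N at the knob (1 to 2 N less when read at a standstill). The shoe meets the rubber between 1.0 and 2.3 rad: the rubber's height is not known.
- swing (a joint): turn of the lever relative to the screw's serrated collar, rad, clockwise positive, 0 at the start. 12 ridges: the lever drops in at every 0.524 rad (with 0.05 rad of play either way). Lever down: turning the lever either way turns the screw. Lever lifted: it swings nearly freely (0.02 N m) and the screw stays.
- lift (a joint): lift of the lever along the clamp axis, m: 0 fully dropped in the serrations, 0.014 at its upper end; free of the ridges above about 0.006. A spring and its weight push it down with 5.5 N (down) to 9 N (up).
- stops: two yellow upright pins, 8 mm thick, 38 mm from the clamp axis, tops at 184 mm, that limit the lever's swing, lifted or not. Bearing of the lever (clamp axis to knob) about z from the setter's +x: it stops at 1.94 rad when turned clockwise, at 4.34 rad when swung back; it starts at 2.84 minus the screw angle. Origin on the clamp axis.
- shoe: round dark steel pressing shoe, 40 mm diameter, under the arm above the last, origin at the centre of its underside. Once it meets the rubber, the push at the knob (across the lever, slowly) grows by about 1.4 N per 0.1 rad of turn. Grown by 2.4 to 5.3 N over free turning, read the same way, is firm: 40 to 90 N under the shoe.
- last: pale grey rubber last, 186 mm long along the setter's y, 66 mm high including the springy instep block under the shoe; stands fixed on the base plate. Origin under its centre on the base plate.
- punch_button (a joint): large black push button (44 mm diameter) on the base plate at the corner nearest the robot's right, 100 mm before and 60 mm to -y of the clamp axis; 0 released, 0.006 m pressed. Leave alone.
- pliers_a: chrome eyelet pliers lying on the bench, 175 x 65 mm, 18 mm high; origin under the middle. Bystander.
- pliers_b: second chrome eyelet pliers, same size. Bystander.
- saucer: white ceramic saucer with rose-gold eyelets, 116 mm diameter, 16 mm high, origin under its centre. Bystander.
- hammer: hammer lying on the bench, origin under its middle. Bystander.
- tin: blue polish tin, 76 mm diameter, 32 mm high, origin under its centre. Bystander.
- jar: small jar with a white label, 60 mm diameter, 85 mm high, origin under its centre. Bystander.
- brush: brush lying on the bench, origin under its middle. Bystander.

How it is judged:
On the way, in this order (a step that is already met when the one before it is completed fails the run):
1. the lever is lifted clear of the serrations (value of joint lift above 0.007 m), for 0.1 s.
2. the lifted lever is swung back at least two ridges (value of joint lift above 0.006 m and value of joint swing below -0.9 rad), for 0.05 s.
3. the lever has dropped into the serrations again (value of joint lift below 0.0025 m and value of joint swing below -0.9 rad), for 0.2 s.
4. the last is clamped firmly (contact force between shoe and last above 35 N), for 0.2 s.
At the end, for the whole second after the job is handed in: The shoe presses on the last with 35 to 95 N (2.1 to 5.6 N more at the knob than turning free), the lever is fully dropped into its serrations (lift under 2.5 mm) at least 0.9 rad back from where it started on the collar, and the screw is at rest (all of step 3 and contact force between shoe and last between 35 and 95 N and velocity of joint screw between -0.05 and 0.05 rad/s and linear speed of shoe below 0.005 m/s); the robot touches nothing.
It fails at once if the last is overtightened: pressed with more than 110 N (contact force between shoe and last above 110 N).
It fails at once if the lever is rammed against a stop pin with more than 60 N (contact force between stops and anything else above 60 N).
It fails at once if the black push button is pressed (value of joint punch_button above 0.003 m).
It fails at once if a bystander (either pliers, saucer, hammer, tin, jar or brush) is moved by more than 15 mm (distance of any of pliers_a, pliers_b, saucer, hammer, tin, jar, brush from where it was at the start of the episode above 0.015 m).
It also fails if it takes over 70 s, if anything falls off the work surface, if the arm or the gripper's body presses on something with over 40 N, if the wrist force passes 120 N, or if a joint passes its speed limit or range.

## Working session

There is one attempt and no reset: what is moved stays moved. The work goes in short steps, Python scripts to look and compute and a tool call to move; the robot and the scene stay as the last step left them, time stands still between calls to the robot, and variables do not carry over. Pictures are saved under pics/ and viewed, about 8 in all and at most 12, crops included, and the job is handed in when it is done.

Besides the shell and the picture viewer there is one more tool, called by a JSON object that holds its "method" and its "body", one argument or row to a line. play_rows: Moves the arm, as the interface text tells. Its arguments: {"type":"object","properties":{"deltas":{"type":"array","items":{"type":"array","items":{"type":"number"}}},"force":{"type":"number"}},"required":["deltas"]}

```bash
mkdir -p pics; python3 - <<'E'
from station import manip
import cv2, numpy as np
for c in ("scene","top"):
    im=manip.get_image(c); cv2.imwrite(f"pics/{c}0.png",im["image"][:,:,::-1])
    for t in ("clamp_axis","knob_center","setter","punch_button","stops","last","jar"):
        print(c,t,[(np.round(d["location"],3).tolist(),round(d["conf"],2)) for d in manip.spot_point(c,t)[:2]])
o=manip.get_obs();print({k:np.round(v,3).tolist() for k,v in o.items()})
E
```

```text
scene clamp_axis [([0.566, -0.088, 0.185], 0.82), ([0.565, -0.089, 0.02], 0.44)]
scene knob_center [([0.486, -0.069, 0.188], 0.88)]
scene setter [([0.569, -0.086, 0.001], 0.57)]Traceback (most recent call last):
  File "<stdin>", line 6, in <module>
ValueError: it knows: brush, clamp_axis, hammer, jar, knob_center, last, pliers, saucer, setter, shoe, stops, tin
```

```bash
python3 - <<'E'
from station import manip
import cv2, numpy as np
for c in ("scene","top"):
    im=manip.get_image(c); cv2.imwrite(f"pics/{c}0.png",im["image"][:,:,::-1])
    for t in ("clamp_axis","knob_center","setter","stops","last","jar"):
        print(c,t,[(np.round(d["location"],3).tolist(),round(d["conf"],2)) for d in manip.spot_point(c,t)[:2]])
o=manip.get_obs();print({k:np.round(v,3).tolist() for k,v in o.items()})
a=cv2.imread("pics/scene0.png");b=cv2.imread("pics/top0.png")
cv2.imwrite("pics/both.png",cv2.resize(np.vstack([a,b]),(480,600) if 0 else (440,600)))
E
```

```text
scene clamp_axis [([0.568, -0.087, 0.185], 0.8)]
scene knob_center [([0.486, -0.068, 0.19], 0.76)]
scene setter [([0.565, -0.088, 0.002], 0.71), ([0.547, 0.091, -0.001], 0.71)]
scene stops [([0.57, -0.087, 0.132], 0.43)]
scene last [([0.568, -0.09, 0.018], 0.85)]
scene jar [([0.593, -0.44, -0.001], 0.6)]
top clamp_axis [([0.569, -0.084, 0.185], 0.92)]
top knob_center [([0.485, -0.065, 0.183], 0.75)]
top setter [([0.568, -0.085, -0.001], 0.77)]
top stops [([0.322, 0.436, -0.002], 0.36)]
top last [([0.324, 0.432, -0.002], 0.7)]
top jar [([0.371, -0.429, -0.001], 0.64), ([0.59, -0.442, 0.002], 0.56)]
{'clock': 0.9, 'joints': [1.241, 0.3, 1.521, 0.0, 1.321, -0.067], 'joint_velocities': [0.001, 0.0, 0.002, 0.001, -0.001, -0.002], 'joint_torque': [0.001, -54.335, -36.198, -0.0, 0.001, -0.0], 'tool_pos': [0.143, 0.531, 0.248], 'eef_rot': [-3.142, -0.0, 2.879], 'contact_force': [-0.726, -0.128, -0.375], 'ft_torque': [0.019, -0.001, 0.045], 'grip_width': 0.086}
```

View pics/scene0.png

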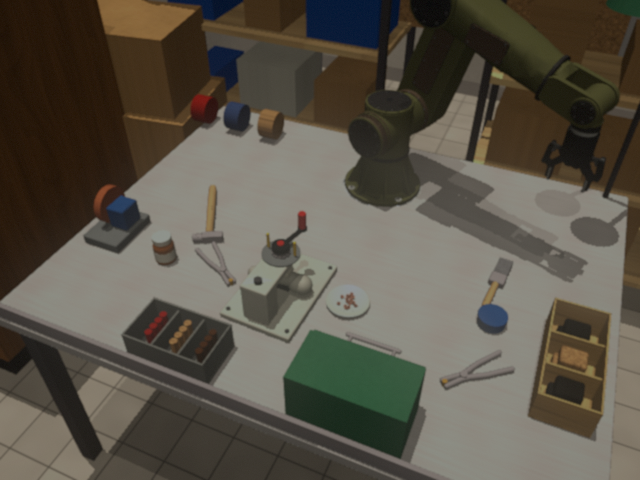

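View pics/top0.png

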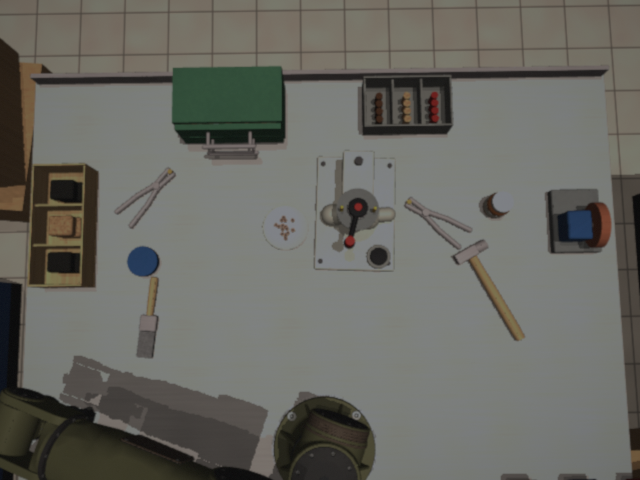

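Scene view: the red knob is at about (302, 215) and the clamp at (282, 247). Top view: knob (349, 242), axis (358, 207), button (378, 256), and the plate is nearly square to the world axes. I'll go to a hover above the knob with the jaws along y, which is the tangential direction.

{"method": "play_rows", "body": {
  "deltas": [
    [0, 0, 0.05, 0.02, -0.03, 0.05, 1],
    [0, 0, 0.1, 0.05, -0.085, 0.06, 1],
    [0, 0, 0.15, 0.08, -0.14, 0.06, 1],
    [0, 0, 0.2, 0.11, -0.19, 0.06, 0.7],
    [0, 0, 0.263, 0.14, -0.245, 0.06, 0.7],
    [0, 0, 0.263, 0.17, -0.3, 0.06, 0.7],
    [0, 0, 0.263, 0.2, -0.35, 0.06, 0.7],
    [0, 0, 0.263, 0.23, -0.4, 0.06, 0.7]
  ]
}}

```text
clock: 1.9
tool_pos: [0.3735, 0.1292, 0.3086]
eef_rot: [3.141, 0.001, -3.141]
contact_force: [1.0, 0.7, 0.8]
grip_width: 0.0595
```

{"method": "play_rows", "body": {
  "deltas": [
    [0, 0, 0, 0.03, -0.05, 0, 0.7],
    [0, 0, 0, 0.06, -0.1, 0, 0.7],
    [0, 0, 0, 0.085, -0.15, 0, 0.7],
    [0, 0, 0, 0.1, -0.19, 0, 0.7],
    [0, 0, 0, 0.105, -0.197, 0, 0.7],
    [0, 0, 0, 0.105, -0.197, 0, 0.7]
  ]
}}

```text
clock: 2.65
tool_pos: [0.4779, -0.0658, 0.3081]
eef_rot: [3.141, -0.0, 3.141]
contact_force: [0.2, 0.6, -1.0]
grip_width: 0.0598
```

```bash
python3 - <<'E'
from station import manip
import cv2, numpy as np
for c in ("wrist","top","scene"):
    im=manip.get_image(c); cv2.imwrite(f"pics/{c}1.png",im["image"][:,:,::-1])
    for t in ("clamp_axis","knob_center","setter","last"):
        print(c,t,[(np.round(d["location"],3).tolist(),round(d["conf"],2)) for d in manip.spot_point(c,t)[:1]])
o=manip.get_obs();print({k:np.round(v,3).tolist() for k,v in o.items()})
E
```

```text
wrist clamp_axis [([0.573, -0.083, 0.186], 0.91)]
wrist knob_center [([0.487, -0.063, 0.183], 0.93)]
wrist setter [([0.564, -0.087, 0.001], 0.82)]
wrist last [([0.57, -0.088, 0.015], 0.56)]
top clamp_axis [([0.566, -0.083, 0.185], 0.74)]
top knob_center []
top setter []
top last []
scene clamp_axis [([0.567, -0.088, 0.187], 0.87)]
scene knob_center [([0.485, -0.064, 0.19], 0.7)]
scene setter [([0.57, -0.088, -0.001], 0.96)]
scene last [([0.567, -0.088, 0.019], 0.8)]
{'clock': 3.4, 'joints': [-0.213, 0.105, 1.615, -0.0, 1.422, -1.784], 'joint_velocities': [-0.001, -0.001, 0.0, 0.001, 0.0, -0.0], 'joint_torque': [0.041, -43.796, -37.309, 0.001, 0.001, 0.001], 'tool_pos': [0.478, -0.066, 0.308], 'eef_rot': [-3.142, 0.0, -3.141], 'contact_force': [0.009, -0.081, 0.243], 'ft_torque': [-0.035, -0.003, -0.02], 'grip_width': 0.06}
```

View pics/wrist1.png

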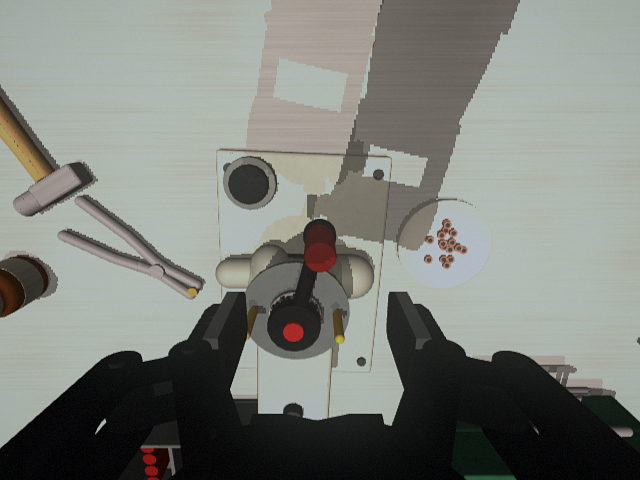

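The wrist view shows the knob at (320, 250), the axis cap at (293, 332), plate corners at (217, 149), (391, 157) and (373, 371), and pins at (252, 315) and (340, 335). I'll get the setter yaw from the corners.

```bash
cat >h.py <<'E'
import numpy as np
def ray(im,u,v,z):
    d=np.linalg.inv(im["mtx"])@[u,v,1]; T=im["cam_to_world"]
    w=T[:3,:3]@[d[0],-d[1],-d[2]]; p=T[:3,3]
    return p+w*(z-p[2])/w[2]
E
python3 - <<'E'
from station import manip
import numpy as np
from h import ray
im=manip.get_image("wrist")
a,b,c=[ray(im,u,v,.018) for u,v in((217,149),(391,157),(373,371))]
print(a,b,c,"yaws",np.arctan2(*( (c-b)[[1,0]])),np.arctan2(*((b-a)[[1,0]]))-np.pi/2)
print("knob top",ray(im,320,260,.21),"cap?",[ray(im,293,332,z) for z in(.16,.175,.19)])
print([np.round(d["location"],3) for t in("clamp_axis","knob_center") for d in manip.spot_point("wrist",t)[:1]])
E
```

```text
[ 0.4288614  -0.17707103  0.018     ] [0.43788091 0.01812897 0.018     ] [0.72354108 0.01077181 0.018     ] yaws -0.025749256882601903 -0.04617366258046296
knob top [ 0.48768855 -0.06348222  0.21      ] cap? [array([ 0.57348549, -0.08621054,  0.16      ]), array([ 0.56405253, -0.08508511,  0.175     ]), array([ 0.55461956, -0.08395968,  0.19      ])]
[array([ 0.569, -0.083,  0.189]), array([ 0.483, -0.064,  0.189])]
```

{"method": "play_rows", "body": {
  "deltas": [
    [0, 0, 0, 0.008, 0.001, -0.03, 0.7],
    [0, 0, 0, 0.008, 0.001, -0.07, 0.7],
    [0, 0, 0, 0.008, 0.001, -0.1, 0.7],
    [0, 0, 0, 0.008, 0.001, -0.12, 0.7],
    [0, 0, 0, 0.008, 0.001, -0.12, 0.6],
    [0, 0, 0, 0.008, 0.001, -0.12, 0.45]
  ]
}}

```text
clock: 4.3
tool_pos: [0.4863, -0.065, 0.1892]
eef_rot: [-3.141, 0.001, -3.141]
contact_force: [-0.7, 0.6, -0.2]
grip_width: 0.0383
```

{"method": "play_rows", "body": {
  "deltas": [
    [0, 0, 0, 0, 0, 0, 0.3],
    [0, 0, 0, 0, 0, 0, 0.2],
    [0, 0, 0, 0, 0, 0, 0.1],
    [0, 0, 0, 0, 0, 0, 0.1],
    [0, 0, 0, 0, 0, 0, 0.1]
  ],
  "force": 60
}}

```text
clock: 4.92
tool_pos: [0.4859, -0.0649, 0.1885]
eef_rot: [-3.141, 0.0, -3.141]
contact_force: [-3.3, 0.4, 5.9]
grip_width: 0.0207
```

```bash
python3 - <<'E'
from station import manip
import cv2, numpy as np
im=manip.get_image("wrist"); cv2.imwrite("pics/wrist2.png",im["image"][:,:,::-1])
o=manip.get_obs();print({k:np.round(v,4).tolist() for k,v in o.items()})
print([np.round(d["location"],3) for t in("clamp_axis","knob_center") for d in manip.spot_point("wrist",t)[:1]])
E
```

```text
{'clock': 4.975, 'joints': [-0.2075, 0.2281, 1.7583, -0.0, 1.1549, -1.7785], 'joint_velocities': [-0.0005, 0.0013, 0.0011, -0.0003, -0.0008, -0.0004], 'joint_torque': [-0.0465, -44.7178, -32.3985, 0.0464, -0.3929, -0.0014], 'tool_pos': [0.4859, -0.0649, 0.1885], 'eef_rot': [-3.1415, 0.0003, -3.1414], 'contact_force': [-3.2529, 0.284, 5.8782], 'ft_torque': [-0.0374, 0.2506, 0.0702], 'grip_width': 0.0207}
[array([ 0.486, -0.067,  0.185])]
```

View pics/wrist2.png

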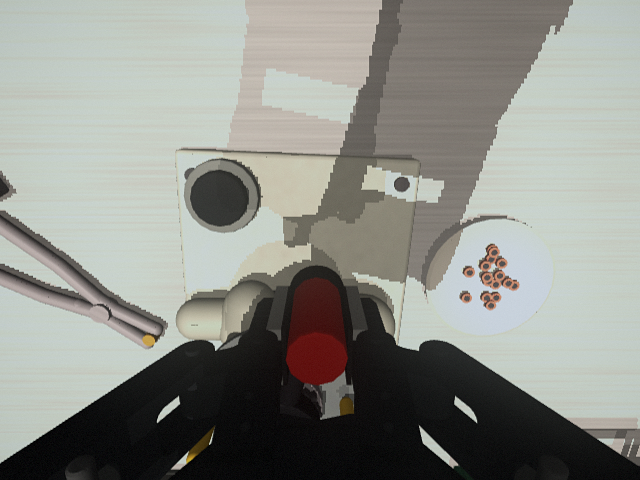

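```bash
cat >>h.py <<'E'
AX=np.array([.568,-.0855]); R=.085
def arc(b0,bs,ax=AX,r0=None,R=R):
    p0=ax+R*np.array([np.cos(b0),np.sin(b0)])if r0 is None else np.array(r0)
    for b in bs:
        print(round(b,3),np.round(ax+R*np.array([np.cos(b),np.sin(b)])-p0,4).tolist())
def rep(ax=AX):
    from station import manip
    o=manip.get_obs(); p=np.array(o["tool_pos"]); f=np.array(o["contact_force"]); d=p[:2]-ax
    b=np.arctan2(d[1],d[0])%(2*np.pi); u=d/np.hypot(*d); t=np.array([u[1],-u[0]]) # t: clockwise
    print("t",round(o["clock"],2),"p",p.round(4),"bearing",b.round(4),"r",np.hypot(*d).round(4),"push cw",(-f[:2]@t).round(2),"radial",(f[:2]@u).round(2),"fz",f[2].round(2),"w",round(o["grip_width"],4))
E
python3 - <<'E'
from h import *
rep()
arc(0,np.linspace(2.896,2.416,9)[1:],r0=(.486,-.065))
arc(2.416,np.linspace(2.416,1.996,8)[1:])
E
```

```text
t 5.08 p [ 0.486  -0.0649  0.1885] bearing 2.8958 r 0.0846 push cw 0.11 radial 2.58 fz 5.0 w 0.0204
2.836 [0.0009, 0.0051]
2.776 [0.0026, 0.0099]
2.716 [0.0046, 0.0146]
2.656 [0.0068, 0.0192]
2.596 [0.0093, 0.0236]
2.536 [0.0121, 0.0279]
2.476 [0.0151, 0.032]
2.416 [0.0184, 0.0359]
2.356 [0.0035, 0.0037]
2.296 [0.0072, 0.0072]
2.236 [0.0111, 0.0105]
2.176 [0.0152, 0.0135]
2.116 [0.0195, 0.0163]
2.056 [0.0239, 0.0188]
1.996 [0.0285, 0.021]
```

{"method": "play_rows", "body": {
  "deltas": [
    [0, 0, 0, 0.001, 0.005, 0, 0.1],
    [0, 0, 0, 0.0026, 0.01, 0, 0.1],
    [0, 0, 0, 0.0046, 0.0146, 0, 0.1],
    [0, 0, 0, 0.0068, 0.0192, 0, 0.1],
    [0, 0, 0, 0.0093, 0.0236, 0, 0.1],
    [0, 0, 0, 0.0121, 0.0279, 0, 0.1],
    [0, 0, 0, 0.0151, 0.032, 0, 0.1],
    [0, 0, 0, 0.0184, 0.0359, 0, 0.1]
  ]
}}

```text
clock: 6.08
tool_pos: [0.5044, -0.0292, 0.1883]
eef_rot: [-3.14, -0.0, -3.141]
contact_force: [-1.4, -5.3, 4.5]
grip_width: 0.0206
```

```bash
python3 -c "
from h import *
rep()"
```

```text
t 6.08 p [ 0.5044 -0.0292  0.1883] bearing 2.4174 r 0.0849 push cw 4.91 radial -2.42 fz 4.53 w 0.0206
```

{"method": "play_rows", "body": {
  "deltas": [
    [0, 0, 0, 0.0035, 0.0037, 0, 0.1],
    [0, 0, 0, 0.0072, 0.0072, 0, 0.1],
    [0, 0, 0, 0.0111, 0.0105, 0, 0.1],
    [0, 0, 0, 0.0152, 0.0135, 0, 0.1],
    [0, 0, 0, 0.0195, 0.0163, 0, 0.1],
    [0, 0, 0, 0.0195, 0.0163, 0, 0.1],
    [0, 0, 0, 0.0195, 0.0163, 0, 0.1]
  ]
}}

```text
clock: 6.95
tool_pos: [0.5237, -0.0129, 0.1883]
eef_rot: [-3.141, -0.0, -3.141]
contact_force: [-2.6, -3.9, 5.0]
grip_width: 0.0207
```

```bash
python3 -c "
from h import *
rep()"
```

```text
t 6.95 p [ 0.5237 -0.0129  0.1883] bearing 2.118 r 0.0851 push cw 4.22 radial -2.02 fz 4.97 w 0.0207
```

{"method": "play_rows", "body": {
  "deltas": [
    [0, 0, 0, 0.0022, 0.0013, 0, 0.1],
    [0, 0, 0, 0.0044, 0.0025, 0, 0.1],
    [0, 0, 0, 0.0067, 0.0036, 0, 0.1],
    [0, 0, 0, 0.009, 0.0047, 0, 0.1],
    [0, 0, 0, 0.009, 0.0047, 0, 0.1]
  ]
}}

```text
clock: 7.58
tool_pos: [0.5327, -0.0081, 0.1883]
eef_rot: [-3.141, -0.001, -3.141]
contact_force: [-2.9, -2.9, 6.1]
grip_width: 0.0207
```

```bash
python3 -c "
from h import *
rep()"
```

```text
t 7.58 p [ 0.5327 -0.0081  0.1883] bearing 1.9988 r 0.0851 push cw 3.9 radial -1.46 fz 6.06 w 0.0207
```

{"method": "play_rows", "body": {
  "deltas": [
    [0, 0, 0, -0.0019, -0.0009, 0, 0.1],
    [0, 0, 0, -0.0038, -0.0019, 0.0, 0.1],
    [0, 0, 0, -0.0038, -0.0019, 0.003, 0.1],
    [0, 0, 0, -0.0038, -0.0019, 0.006, 0.1],
    [0, 0, 0, -0.0038, -0.0019, 0.009, 0.1],
    [0, 0, 0, -0.0038, -0.0019, 0.011, 0.1],
    [0, 0, 0, -0.0038, -0.0019, 0.011, 0.1]
  ],
  "force": 70
}}

```text
clock: 8.45
tool_pos: [0.5288, -0.0104, 0.1983]
eef_rot: [-3.14, -0.001, 3.142]
contact_force: [4.1, -8.0, -7.8]
grip_width: 0.0206
```

```bash
python3 - <<'E'
from h import *
rep()
from station import manip
manip.get_image("scene")
print([np.round(d["location"],3) for d in manip.spot_point("scene","knob_center")[:1]])
rep()
bs=np.arange(2.049,4.1435,.1047)
for k in (0,8,16): arc(bs[k],bs[k+1:k+9]); print()
E
```

```text
t 8.45 p [ 0.5288 -0.0104  0.1983] bearing 2.0518 r 0.0847 push cw 0.03 radial -8.99 fz -7.78 w 0.0206
[array([ 0.528, -0.014,  0.197])]
t 8.55 p [ 0.5288 -0.0104  0.1981] bearing 2.0519 r 0.0847 push cw -0.64 radial -9.42 fz -6.81 w 0.0206
2.154 [-0.0077, -0.0045]
2.258 [-0.0148, -0.0098]
2.363 [-0.0214, -0.0158]
2.468 [-0.0273, -0.0224]
2.572 [-0.0325, -0.0297]
2.677 [-0.0369, -0.0374]
2.782 [-0.0404, -0.0455]
2.887 [-0.0431, -0.054]

2.991 [-0.0018, -0.0087]
3.096 [-0.0027, -0.0176]
3.201 [-0.0026, -0.0265]
3.305 [-0.0016, -0.0353]
3.41 [0.0003, -0.044]
3.515 [0.0031, -0.0524]
3.619 [0.0068, -0.0605]
3.724 [0.0113, -0.0682]

3.829 [0.0053, -0.0072]
3.934 [0.0113, -0.0137]
4.038 [0.0179, -0.0196]
4.143 [0.0252, -0.0248]
```

{"method": "play_rows", "body": {
  "deltas": [
    [0, 0, 0, -0.0077, -0.0045, 0, 0.1],
    [0, 0, 0, -0.0148, -0.0098, 0, 0.1],
    [0, 0, 0, -0.0214, -0.0158, 0, 0.1],
    [0, 0, 0, -0.0273, -0.0224, 0, 0.1],
    [0, 0, 0, -0.0325, -0.0297, 0, 0.1],
    [0, 0, 0, -0.0369, -0.0374, 0, 0.1],
    [0, 0, 0, -0.0404, -0.0455, 0, 0.1],
    [0, 0, 0, -0.0431, -0.054, 0, 0.1]
  ]
}}

```text
clock: 9.55
tool_pos: [0.4862, -0.064, 0.1986]
eef_rot: [3.142, 0.001, -3.141]
contact_force: [10.1, -3.1, -7.2]
grip_width: 0.0203
```

```bash
python3 -c "
from h import *
rep()"
```

```text
t 9.55 p [ 0.4862 -0.064   0.1986] bearing 2.885 r 0.0845 push cw 0.42 radial -10.52 fz -7.22 w 0.0203
```

{"method": "play_rows", "body": {
  "deltas": [
    [0, 0, 0, -0.0018, -0.0087, 0, 0.1],
    [0, 0, 0, -0.0027, -0.0176, 0, 0.1],
    [0, 0, 0, -0.0026, -0.0265, 0, 0.1],
    [0, 0, 0, -0.0016, -0.0353, 0, 0.1],
    [0, 0, 0, 0.0003, -0.044, 0, 0.1],
    [0, 0, 0, 0.0031, -0.0524, 0, 0.1],
    [0, 0, 0, 0.0068, -0.0605, 0, 0.1],
    [0, 0, 0, 0.0113, -0.0682, 0, 0.1]
  ]
}}

```text
clock: 10.55
tool_pos: [0.4972, -0.1314, 0.1981]
eef_rot: [3.14, -0.002, -3.141]
contact_force: [5.6, 4.1, -7.6]
grip_width: 0.0206
```

```bash
python3 -c "
from h import *
rep()"
```

```text
t 10.55 p [ 0.4972 -0.1314  0.1981] bearing 3.7174 r 0.0844 push cw -0.41 radial -6.99 fz -7.6 w 0.0206
```

{"method": "play_rows", "body": {
  "deltas": [
    [0, 0, 0, 0.0053, -0.0072, 0, 0.1],
    [0, 0, 0, 0.0113, -0.0137, 0, 0.1],
    [0, 0, 0, 0.0179, -0.0196, 0, 0.1],
    [0, 0, 0, 0.0252, -0.0248, 0, 0.1],
    [0, 0, 0, 0.0252, -0.0248, 0, 0.1]
  ]
}}

```text
clock: 11.18
tool_pos: [0.5228, -0.157, 0.1989]
eef_rot: [3.141, -0.001, -3.142]
contact_force: [3.0, 3.5, -7.4]
grip_width: 0.02
```

```bash
python3 -c "
from h import *
rep()"
```

```text
t 11.18 p [ 0.5228 -0.157   0.1989] bearing 4.149 r 0.0846 push cw 0.65 radial -4.5 fz -7.4 w 0.02
```

{"method": "play_rows", "body": {
  "deltas": [
    [0, 0, 0, 0, 0, -0.003, 0.1],
    [0, 0, 0, 0, 0, -0.006, 0.1],
    [0, 0, 0, 0, 0, -0.008, 0.1],
    [0, 0, 0, 0, 0, -0.01, 0.1],
    [0, 0, 0, 0, 0, -0.011, 0.1],
    [0, 0, 0, 0, 0, -0.011, 0.1]
  ]
}}

```text
clock: 11.92
tool_pos: [0.5226, -0.1573, 0.189]
eef_rot: [-3.141, 0.001, 3.142]
contact_force: [-0.1, -0.7, 3.0]
grip_width: 0.0207
```

```bash
python3 - <<'E'
from h import *
import cv2
from station import manip
rep()
im=manip.get_image("scene"); i=im["image"][:,:,::-1][180:330,210:370]
cv2.imwrite("pics/scene3.png",cv2.resize(i,None,fx=4,fy=4,interpolation=cv2.INTER_CUBIC))
rep()
E
```

```text
t 11.93 p [ 0.5226 -0.1573  0.189 ] bearing 4.1486 r 0.085 push cw 0.3 radial 0.69 fz 3.01 w 0.0207
t 11.97 p [ 0.5226 -0.1573  0.1889] bearing 4.1482 r 0.085 push cw 1.44 radial 1.94 fz 3.55 w 0.0203
```

```bash
python3 - <<'E'
from h import *
p=(.5226,-.1573)
arc(0,np.arange(4.098,3.84,-.05),r0=p)
for b in np.arange(3.85,2.3,-.15): arc(b,[b-.05,b-.1,b-.15])
E
```

```text
4.098 [-0.0036, 0.0023]
4.048 [-0.007, 0.0049]
3.998 [-0.0103, 0.0076]
3.948 [-0.0134, 0.0104]
3.898 [-0.0164, 0.0135]
3.848 [-0.0193, 0.0166]
3.8 [-0.0027, 0.0033]
3.75 [-0.0052, 0.0067]
3.7 [-0.0075, 0.0103]
3.65 [-0.0022, 0.0037]
3.6 [-0.0041, 0.0074]
3.55 [-0.0059, 0.0113]
3.5 [-0.0016, 0.0039]
3.45 [-0.003, 0.008]
3.4 [-0.0042, 0.012]
3.35 [-0.001, 0.0041]
3.3 [-0.0018, 0.0083]
3.25 [-0.0023, 0.0125]
3.2 [-0.0004, 0.0042]
3.15 [-0.0005, 0.0085]
3.1 [-0.0004, 0.0127]
3.05 [0.0003, 0.0042]
3.0 [0.0008, 0.0085]
2.95 [0.0015, 0.0127]
2.9 [0.0009, 0.0042]
2.85 [0.002, 0.0082]
2.8 [0.0034, 0.0123]
2.75 [0.0015, 0.004]
2.7 [0.0032, 0.0079]
2.65 [0.0052, 0.0116]
2.6 [0.0021, 0.0037]
2.55 [0.0044, 0.0073]
2.5 [0.0068, 0.0107]
2.45 [0.0026, 0.0033]
2.4 [0.0054, 0.0065]
2.35 [0.0084, 0.0096]
2.3 [0.0031, 0.0029]
2.25 [0.0063, 0.0057]
2.2 [0.0097, 0.0082]
```

View pics/scene3.png

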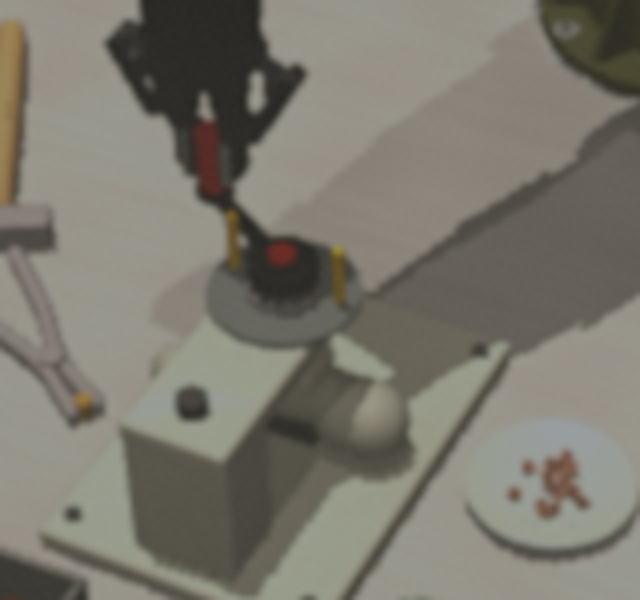

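The crop shows the knob (208, 160) held in the jaws and the lever just short of the back pin (233, 240). The z reading suggests it has dropped in, so I'll turn on.

{"method": "play_rows", "body": {
  "deltas": [
    [0, 0, 0, -0.0036, 0.0023, 0, 0.1],
    [0, 0, 0, -0.007, 0.0049, 0, 0.1],
    [0, 0, 0, -0.0103, 0.0076, 0, 0.1],
    [0, 0, 0, -0.0134, 0.0104, 0, 0.1],
    [0, 0, 0, -0.0164, 0.0135, 0, 0.1],
    [0, 0, 0, -0.0193, 0.0166, 0, 0.1],
    [0, 0, 0, -0.0193, 0.0166, 0, 0.1],
    [0, 0, 0, -0.0193, 0.0166, 0, 0.1]
  ]
}}

```text
clock: 12.98
tool_pos: [0.5032, -0.1405, 0.1886]
eef_rot: [-3.141, 0.001, -3.141]
contact_force: [1.7, -3.6, 5.5]
grip_width: 0.0203
```

```bash
python3 -c "
from h import *
rep()"
```

```text
t 12.97 p [ 0.5032 -0.1405  0.1886] bearing 3.8455 r 0.085 push cw 3.85 radial 1.07 fz 5.53 w 0.0203
```

{"method": "play_rows", "body": {
  "deltas": [
    [0, 0, 0, -0.0027, 0.0033, 0, 0.1],
    [0, 0, 0, -0.0052, 0.0067, 0, 0.1],
    [0, 0, 0, -0.0075, 0.0103, 0, 0.1],
    [0, 0, 0, -0.0075, 0.0103, 0, 0.1],
    [0, 0, 0, -0.0075, 0.0103, 0, 0.1]
  ]
}}

```text
clock: 13.6
tool_pos: [0.4957, -0.1302, 0.1884]
eef_rot: [-3.141, 0.0, -3.141]
contact_force: [2.0, -4.2, 4.6]
grip_width: 0.0204
```

```bash
python3 -c "
from h import *
rep()"
```

```text
t 13.6 p [ 0.4957 -0.1302  0.1884] bearing 3.6949 r 0.085 push cw 4.58 radial 0.51 fz 4.65 w 0.0204
```

```bash
cat >>h.py <<'E'
def avg(n=4,ax=AX):
    from station import manip
    v=[]
    for _ in range(n):
        o=manip.get_obs(); p=np.array(o["tool_pos"]); f=np.array(o["contact_force"]); d=p[:2]-ax
        u=d/np.hypot(*d); v.append([np.arctan2(d[1],d[0])%(2*np.pi),-f[:2]@[u[1],-u[0]],f[:2]@u,f[2],p[2]]); manip.get_image("top")
    print("t",round(o["clock"],2),"bearing,push,rad,fz,z",np.mean(v,0).round(4),"push sd",np.std(v,0)[1].round(2))
E
python3 -c "
from h import *
avg()"
```

```text
t 13.75 bearing,push,rad,fz,z [3.695  4.473  0.4844 5.0985 0.1884] push sd 0.13
```

{"method": "play_rows", "body": {
  "deltas": [
    [0, 0, 0, -0.0022, 0.0037, 0, 0.1],
    [0, 0, 0, -0.0041, 0.0074, 0, 0.1],
    [0, 0, 0, -0.0059, 0.0113, 0, 0.1],
    [0, 0, 0, -0.0059, 0.0113, 0, 0.1],
    [0, 0, 0, -0.0059, 0.0113, 0, 0.1]
  ]
}}

```text
clock: 14.42
tool_pos: [0.4898, -0.1188, 0.1883]
eef_rot: [-3.142, 0.0, -3.141]
contact_force: [1.9, -2.6, 3.7]
grip_width: 0.0206
```

```bash
python3 -c "
from h import *
avg()"
```

```text
t 14.57 bearing,push,rad,fz,z [ 3.5445  3.9178 -1.0947  4.7557  0.1883] push sd 0.46
```

{"method": "play_rows", "body": {
  "deltas": [
    [0, 0, 0, -0.0016, 0.0039, 0, 0.1],
    [0, 0, 0, -0.003, 0.008, 0, 0.1],
    [0, 0, 0, -0.0042, 0.012, 0, 0.1],
    [0, 0, 0, -0.0042, 0.012, 0, 0.1],
    [0, 0, 0, -0.0042, 0.012, 0, 0.1]
  ]
}}

```text
clock: 15.25
tool_pos: [0.4857, -0.1067, 0.1883]
eef_rot: [-3.142, 0.0, -3.141]
contact_force: [4.8, -2.6, 4.3]
grip_width: 0.0202
```

```bash
python3 -c "
from h import *
avg()"
```

```text
t 15.4 bearing,push,rad,fz,z [ 3.3936  3.7971 -3.4609  4.0712  0.1883] push sd 0.44
```

{"method": "play_rows", "body": {
  "deltas": [
    [0, 0, 0, -0.001, 0.0041, 0, 0.1],
    [0, 0, 0, -0.0018, 0.0083, 0, 0.1],
    [0, 0, 0, -0.0023, 0.0125, 0, 0.1],
    [0, 0, 0, -0.0023, 0.0125, 0, 0.1],
    [0, 0, 0, -0.0023, 0.0125, 0, 0.1]
  ]
}}

```text
clock: 16.08
tool_pos: [0.4834, -0.0942, 0.1883]
eef_rot: [-3.141, 0.001, -3.141]
contact_force: [4.1, -3.0, 3.9]
grip_width: 0.0205
```

```bash
python3 -c "
from h import *
avg()"
```

```text
t 16.23 bearing,push,rad,fz,z [ 3.2447  3.9578 -4.7043  3.477   0.1883] push sd 0.34
```

{"method": "play_rows", "body": {
  "deltas": [
    [0, 0, 0, -0.0004, 0.0042, 0, 0.1],
    [0, 0, 0, -0.0005, 0.0085, 0, 0.1],
    [0, 0, 0, -0.0004, 0.0127, 0, 0.1],
    [0, 0, 0, -0.0004, 0.0127, 0, 0.1],
    [0, 0, 0, -0.0004, 0.0127, 0, 0.1]
  ]
}}

```text
clock: 16.9
tool_pos: [0.4831, -0.0817, 0.1883]
eef_rot: [-3.141, 0.001, -3.141]
contact_force: [5.2, -4.8, 3.4]
grip_width: 0.0203
```

```bash
python3 -c "
from h import *
avg()"
```

```text
t 17.05 bearing,push,rad,fz,z [ 3.0974  4.5722 -5.7762  2.881   0.1883] push sd 0.43
```

{"method": "play_rows", "body": {
  "deltas": [
    [0, 0, 0, 0.0003, 0.0042, 0, 0.1],
    [0, 0, 0, 0.0008, 0.0085, 0, 0.1],
    [0, 0, 0, 0.0015, 0.0127, 0, 0.1],
    [0, 0, 0, 0.0015, 0.0127, 0, 0.1],
    [0, 0, 0, 0.0015, 0.0127, 0, 0.1]
  ]
}}

```text
clock: 17.73
tool_pos: [0.4845, -0.0693, 0.1883]
eef_rot: [-3.14, 0.001, -3.141]
contact_force: [4.9, -7.7, 2.9]
grip_width: 0.0201
```

```bash
python3 -c "
from h import *
avg()"
```

```text
t 17.88 bearing,push,rad,fz,z [ 2.9505  6.4242 -5.9815  2.4566  0.1883] push sd 0.6
```

{"method": "play_rows", "body": {
  "deltas": [
    [0, 0, 0, 0.0007, 0.0033, 0, 0.1],
    [0, 0, 0, 0.0016, 0.0066, 0, 0.1],
    [0, 0, 0, 0.0016, 0.0066, 0, 0.1],
    [0, 0, 0, 0.0016, 0.0066, 0, 0.1],
    [0, 0, 0, 0.0016, 0.0066, 0, 0.1]
  ]
}}

```text
clock: 18.55
tool_pos: [0.486, -0.0629, 0.1882]
eef_rot: [-3.14, 0.0, -3.142]
contact_force: [4.3, -9.2, 3.7]
grip_width: 0.0206
```

```bash
python3 -c "
from h import *
avg(8)"
```

```text
t 18.9 bearing,push,rad,fz,z [ 2.873   7.3015 -6.2412  2.8938  0.1883] push sd 0.69
```

{"method": "play_rows", "body": {
  "deltas": [
    [0, 0, 0, -0.0004, -0.0015, 0, 0.1],
    [0, 0, 0, -0.0004, -0.0015, 0, 0.3],
    [0, 0, 0, -0.0004, -0.0015, 0, 0.5],
    [0, 0, 0, -0.0004, -0.0015, 0, 0.6],
    [0, 0, 0, -0.0004, -0.0015, 0, 0.6],
    [0, 0, 0, -0.0004, -0.0015, 0, 0.6]
  ]
}}

```text
clock: 19.7
tool_pos: [0.4854, -0.0636, 0.1882]
eef_rot: [3.141, -0.0, -3.141]
contact_force: [-0.6, -0.2, -0.2]
grip_width: 0.0514
```

```bash
python3 - <<'E'
from h import *
import cv2
from station import manip
rep()
manip.get_image("scene")
print([np.round(d["location"],3) for d in manip.spot_point("scene","knob_center")[:1]])
im=manip.get_image("wrist"); cv2.imwrite("pics/wrist4.png",im["image"][:,:,::-1])
E
```

```text
t 19.7 p [ 0.4854 -0.0636  0.1882] bearing 2.8825 r 0.0854 push cw 0.32 radial 0.57 fz -0.21 w 0.0514
[array([ 0.484, -0.074,  0.188])]
```

View pics/wrist4.png

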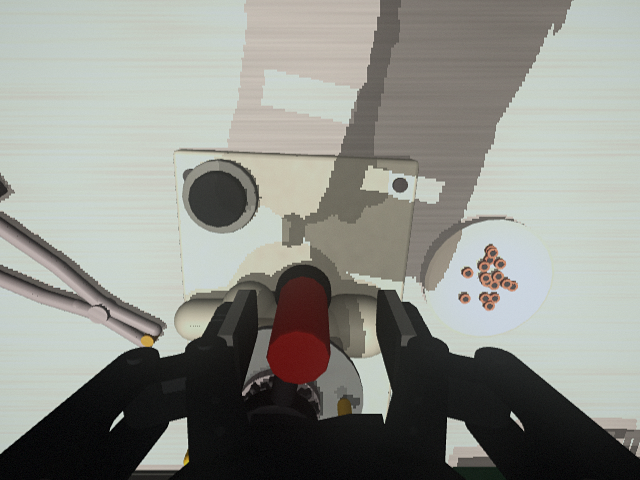

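The wrist view shows the knob free between the open pads, its top at (298, 357), about 6 mm to the -y side of the jaw centre. The lever recoiled when I let go, either through the play or because the screw went back. I'll measure before deciding.

```bash
python3 - <<'E'
from h import *
from station import manip
import cv2
im2=cv2.imread("pics/wrist2.png");im4=cv2.imread("pics/wrist4.png")
im=manip.get_image("wrist")
for k in (im2,im4):
    h=cv2.cvtColor(k,cv2.COLOR_BGR2HSV)
    m=((h[...,0]<8)|(h[...,0]>172))&(h[...,1]>170)&(h[...,2]>150)
    n,l,s,c=cv2.connectedComponentsWithStats(m.astype(np.uint8)); j=1+np.argmax(s[1:,4]); print(s[j],c[j])
p=ray(im,298,357,.21);print(p,ray(im,298,357,.2), "prev-grasp view px(317,357) now:",ray(im,317,357,.21)); d=p[:2]-AX;print(np.arctan2(d[1],d[0]))
print([np.round(d["location"],3) for t in("clamp_axis","knob_center") for d in manip.spot_point("wrist",t)[:1]])
rep()
E
```

```text
Traceback (most recent call last):
ValueError: attempt to get argmax of an empty sequence
```

```bash
python3 - <<'E'
from h import *
from station import manip
im=manip.get_image("wrist")
p=ray(im,298,357,.21);q=ray(im,317,357,.21);print(p,q)
for x in (p,q): d=x[:2]-AX;print(np.arctan2(d[1],d[0]))
print([np.round(d["location"],3) for t in("clamp_axis","knob_center") for d in manip.spot_point("wrist",t)[:1]])
rep()
E
```

```text
[ 0.48376108 -0.06975157  0.21      ] [ 0.48376895 -0.0633727   0.21      ]
2.956776519106194
2.88469942861012
[array([ 0.484, -0.07 ,  0.185])]
t 20.05 p [ 0.4855 -0.0637  0.1883] bearing 2.8833 r 0.0853 push cw 0.26 radial 0.05 fz -0.52 w 0.0515
```

The knob now sits at bearing 2.957, against 2.873 under load. That's within the 0.1 rad of total play, but I'll check by gripping again gently and pushing up to the old bearing while reading the force.

{"method": "play_rows", "body": {
  "deltas": [
    [0, 0, 0, -0.001, -0.003, 0, 0.6],
    [0, 0, 0, -0.001, -0.006, 0, 0.5],
    [0, 0, 0, -0.001, -0.006, 0, 0.3],
    [0, 0, 0, -0.001, -0.006, 0, 0.1],
    [0, 0, 0, -0.001, -0.006, 0, 0.1],
    [0, 0, 0, -0.001, -0.006, 0, 0.1]
  ],
  "force": 60
}}

```text
clock: 20.8
tool_pos: [0.4845, -0.0697, 0.1883]
eef_rot: [-3.142, 0.0, -3.141]
contact_force: [-0.8, 0.3, 1.0]
grip_width: 0.0204
```

```bash
python3 -c "
from h import *
avg()"
```

```text
t 20.95 bearing,push,rad,fz,z [2.9542 0.3749 0.8315 1.4485 0.1883] push sd 0.33
```

{"method": "play_rows", "body": {
  "deltas": [
    [0, 0, 0, 0.0003, 0.0016, 0, 0.1],
    [0, 0, 0, 0.0006, 0.003, 0, 0.1],
    [0, 0, 0, 0.0006, 0.003, 0, 0.1],
    [0, 0, 0, 0.0006, 0.003, 0, 0.1]
  ]
}}

```text
clock: 21.5
tool_pos: [0.4851, -0.0667, 0.1883]
eef_rot: [-3.142, -0.0, -3.141]
contact_force: [-1.8, -1.9, 1.7]
grip_width: 0.0204
```

```bash
python3 -c "
from h import *
avg()"
```

```text
t 21.65 bearing,push,rad,fz,z [2.919  2.5827 0.8102 1.5388 0.1883] push sd 0.21
```

{"method": "play_rows", "body": {
  "deltas": [
    [0, 0, 0, 0.0002, 0.001, 0, 0.1],
    [0, 0, 0, 0.0004, 0.002, 0, 0.1],
    [0, 0, 0, 0.0004, 0.002, 0, 0.1],
    [0, 0, 0, 0.0004, 0.002, 0, 0.1]
  ]
}}

```text
clock: 22.2
tool_pos: [0.4855, -0.0648, 0.1883]
eef_rot: [-3.141, 0.0, -3.141]
contact_force: [-1.0, -4.7, 1.5]
grip_width: 0.0204
```

```bash
python3 -c "
from h import *
avg(6)"
```

```text
t 22.45 bearing,push,rad,fz,z [ 2.8961  4.9585 -0.2306  1.141   0.1883] push sd 0.33
```

{"method": "play_rows", "body": {
  "deltas": [
    [0, 0, 0, 0.0002, 0.001, 0, 0.1],
    [0, 0, 0, 0.0004, 0.0018, 0, 0.1],
    [0, 0, 0, 0.0004, 0.0018, 0, 0.1],
    [0, 0, 0, 0.0004, 0.0018, 0, 0.1]
  ]
}}

```text
clock: 23.0
tool_pos: [0.4859, -0.0633, 0.1883]
eef_rot: [-3.141, -0.0, -3.141]
contact_force: [-1.7, -7.5, 0.1]
grip_width: 0.0208
```

```bash
python3 -c "
from h import *
avg(6)"
```

```text
t 23.25 bearing,push,rad,fz,z [ 2.8774  7.2258 -0.4439  0.8823  0.1883] push sd 0.39
```

At the old bearing the push is again 7.2 N, about 3.2 N over free turning (≈4.0 N). It rose steeply from zero, so the screw had held and only the play had recoiled. I'll back off through the play, open, rise straight up and move clear.

{"method": "play_rows", "body": {
  "deltas": [
    [0, 0, 0, -0.0007, -0.003, 0, 0.1],
    [0, 0, 0, -0.0014, -0.0062, 0, 0.1],
    [0, 0, 0, -0.0014, -0.0062, 0, 0.3],
    [0, 0, 0, -0.0014, -0.0062, 0, 0.6],
    [0, 0, 0, -0.0014, -0.0062, 0, 0.6],
    [0, 0, 0, -0.0014, -0.0062, 0.01, 0.6],
    [0, 0, 0, -0.0014, -0.0062, 0.03, 0.6],
    [0, 0, 0, -0.0014, -0.0062, 0.06, 0.6]
  ]
}}

```text
clock: 24.3
tool_pos: [0.4843, -0.069, 0.2491]
eef_rot: [3.141, -0.001, -3.141]
contact_force: [-0.5, -0.6, 0.7]
grip_width: 0.0514
```

{"method": "play_rows", "body": {
  "deltas": [
    [0, 0, 0, 0, 0, 0.03, 0.6],
    [0, 0, 0, -0.02, 0, 0.06, 0.6],
    [0, 0, 0, -0.05, 0, 0.06, 0.6],
    [0, 0, 0, -0.08, 0, 0.06, 0.6],
    [0, 0, 0, -0.08, 0, 0.06, 0.6]
  ]
}}

```text
clock: 24.92
tool_pos: [0.4035, -0.069, 0.3094]
eef_rot: [-3.141, 0.002, 3.141]
contact_force: [0.0, 0.2, -0.6]
grip_width: 0.0513
```

```bash
python3 - <<'E'
from h import *
import cv2
from station import manip
rep()
for c in("scene","top","wrist"):
    im=manip.get_image(c); cv2.imwrite(f"pics/{c}5.png",im["image"][:,:,::-1])
    print(c,[np.round(d["location"],3) for t in("clamp_axis","knob_center") for d in manip.spot_point(c,t)[:1]])
E
```

```text
t 24.93 p [ 0.4035 -0.069   0.3094] bearing 3.0418 r 0.1653 push cw -0.18 radial -0.0 fz -0.6 w 0.0513
scene [array([ 0.568, -0.088,  0.184]), array([ 0.484, -0.075,  0.188])]
top [array([ 0.57 , -0.083,  0.186]), array([ 0.488, -0.07 ,  0.186])]
wrist [array([ 0.572, -0.084,  0.186]), array([ 0.485, -0.073,  0.186])]
```

View pics/scene5.png

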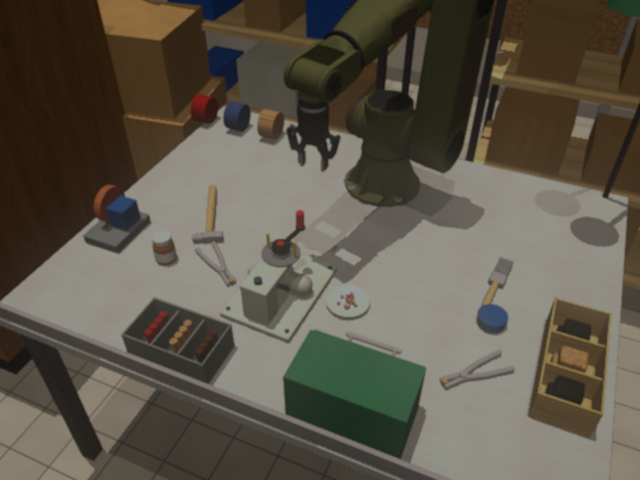

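The scene shows the gripper clear at (312, 145), the knob standing free at (300, 218) at dropped-in height (0.186–0.188 m), and every bystander where it was. I'm handing in.

```bash
python3 -c "
from station import manip
print(manip.job_done())"
```

```text
the job is handed in; nothing more can be done
None
```

The last is clamped and the job is handed in; no verdict was reported. I turned the lever clockwise to about 0.1 rad short of the stop pin and lifted it about 10 mm. Then I swung it back four ridges (about 2.09 rad), let it drop in, and turned on until the push grew.

- **Clamping force:** the standstill push at the knob was about 4.0 N turning free and 7.3 N at the end, a growth of about 3.3 N. That is just under the 3.5 N aimed for and inside the firm band of 2.4 to 5.3 N. The averaged readings scatter by roughly ±0.4 N.
- **One surprise:** after the first release the knob sat about 0.08 rad back from where I had left it. I gripped it again and pushed to the old bearing, and the push came back to 7.2 N, so I take it the screw held and only the play had recoiled. I then released again without load.
- **Final checks:** the force on the gripper read about zero once it was clear. The knob's height of 0.186 to 0.188 m matches the lever fully dropped in. In the last scene picture no bystander looks moved. The button was not touched, and about 25 s of the 70 s were used.
- **Small disagreement:** the cameras differ by up to 5 mm on the knob's final position, about their usual error.

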